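# Pack the race-car spares into their foam cut-outs

## Robot

A 7-joint arm with a two-finger parallel gripper is mounted at the origin on the work surface. World frame = base frame: x ahead of the robot, y to its left, z up, the work surface at z = 0. Lengths are in mm, angles in rad, forces in N, time in s.
With the tool pointing down it reaches from about 425 to 950 mm from the base axis. Payload 16.7 kg.
Tool frame: the origin (TCP) lies midway between the tips of the shut fingers; the grasp point (between the pads) lies 19 mm behind it; z points along the fingers, y is the line along which they close (so a half turn about z gives the same grasp; the last joint's range is limited). The gripper opens to 94 mm and grips with 3 to 60 N. Pads are 16 mm wide; open, the fingers measure 119 mm over their backs; the gripper's body (75 mm by 177 mm) begins 78 mm behind the grasp point.
Start: joints at [-1.274, 0.426, 0.074, 1.606, -0.034, 1.111, -0.067], TCP at [291.045, 608.989, 205.467] pointing down, gripper open.
Joint ranges: [-2.85, 2.85], [-0.5, 2.14], [-1.23, 1.37], [0.21, 2.46], [-1.02, 4.16], [0.16, 2.05], [-2.73, 2.73]. Speed limits (rad/s): [1.89, 1.89, 2.39, 2.39, 3.01, 3.01, 3.01].

## Interface

Orientations are given as a unit quaternion [x, y, z, w].
In Python, from rig import * gives the robot as it stands. The module is installed in compiled form; this text tells all that it offers.
- The arm moves only by the tool arm_command, never from a script. Its argument "series" is a list that holds one entry, the list of rows, each a list of 7 numbers: the turn, a rotation vector about the tool's x, y, z in rad, then the shift along the tool's x, y, z in mm, then the opening, from 0 (shut) to 1 (fully open). A call has 1 to 12 rows; each row shifts and turns the commanded pose from where the row before left it, along the tool's axes as they then stand; what a row does not reach is not made up. A row lasts 1/12 s, in which the tool goes at most 41.7 mm and 7.16 degrees, less where a joint would pass 70% of its speed; a pose out of reach is approached as far as the arm can. A call is refused whole if a number of a shift passes 41.7 or a number of a turn 0.125, either way. A call with a gripper value outside its range is refused whole. The fingers move at their own pace and stop on an object; "squeeze" is the grip in N (left out, the last holds). Time passes only in rows, so rows that do not move let the fingers close. It gives the time, the measured TCP pose, the force, the opening and the grip force at its end, in the units of the state.
- read_state(): the state, without advancing time (a new reading comes with each control period).
- snapshot(name): name is "side" or "top"; returns (picture, depth): 384x512x3 uint8, red, green, blue; 384x512 float32, mm along the optical axis (not along the pixel's ray), 0 where there is no reading.
- camera_params(name): a dict with "fx", "fy", "cx", "cy" (pixels), "R" (3x3) and "t" (3): a world point X has camera coordinates R X + t. Camera axes: x right, y down, z forward; pixel columns grow to the right and rows downward; lengths in mm; the calibration is good to about 2 mm. A picture is of the moment at which its call begins. camera_params takes no time and is no camera call.
- hand_in(): hands the job in; it is judged then, once.
Trained networks look in the newest picture that a camera, given by its name, has taken for a name from the list of things; names that differ only in an ending like _2 or _b are one class to them, and where a whole thing is asked for, a point or a joint stands for the part that bears it (a point fixed in the world has none). Each returns a list of dicts, best first, with "score" (0 to 1); they miss things now and then, are a little off and sometimes report something else, mostly with a low value. They report only what shows in the picture. A call takes as long as a camera call. They do not tell look-alikes from the thing itself.
- look_for(camera, target): "point" ([x, y, z] in mm, in the coordinates of the camera as it stood for that picture, good to about 4 mm: the middle of the surface that is visible of it).
- cut_out(camera, target): "region" (384x512 bool, what is visible of it).
- tip_of(camera, target): "point" ([x, y, z] in mm, in the coordinates of the camera as it stood for that picture, good to about 4 mm: a listed point, or the origin of a listed thing).
The state is a dict: "t": time; "qpos": joint angles; "qd": joint speeds; "effort": joint torques, N m; "ee_pos": TCP position; "eef_rot": TCP orientation; "ft_force": force on the tool from outside, world axes, zero at the start; "ft_torque": the same for the moment, N m; "opening": finger opening in mm; "grip_force": force on a finger pad.
Only numpy, scipy, OpenCV 4.12 (cv2) and the standard library are available. Lean on these libraries where they do the work, as an engineer would, in place of code of your own. Each camera call takes 0.05 s, during which the arm holds its last target. There are 200 camera calls.

## Task

Race day is over: put the loose battery pack, motor, servo and wheel back into the spares drawer, each flat on the yellow floor of the foam cut-out of its own shape, motor and servo upright as they stand now. Set each one down rather than dropping it, and leave the glue bottle and the paint jar standing where they are.

Things in the scene. Friction and masses are not known exactly. Their poses are not given: they have to be found in the camera images.
- pack: Battery pack: flat blue hard-case block with a paper label and two brass sockets, 96 (x) x 47 (y) x 25 high, 215 g, lying flat. Origin: centre of its underside. Grip across the 47 mm width.
- motor: Electric motor standing on its end, shaft up: gold can with black lower end and aluminium top, diameter 36, 53 high, with a thin shaft (3.2 mm, a small brass pinion seen on it) 14 mm higher on its axis. 165 g. Origin: centre of its underside, z along the axis.
- servo: Steering servo standing upright: black and aluminium box 40 (x) x 20 (y) x 38 high, thin ears sticking out to 54 over all in x at height 28 to 30, white horn on top up to 45. 60 g. Origin: centre of its underside. Grip across the 20 mm width.
- wheel: Car wheel lying flat: black tyre with white rim, diameter 60, 26 high, 45 g: the only one lying on the bench itself (not those on the car or in the yellow bin). Origin: centre of its underside, z along the axle.
- pack_insert: Fixed black foam block, 134 (x) x 92 (y) x 20 high, one of four side by side (2 x 2) in a low grey drawer whose rim is no higher than the foam. Origin: centre of its underside, 5 above the bench. In the centre of its top, an upright-walled cut-out 8 deep, its yellow floor 12 above the origin: the large rectangle, 112 (x) x 63 (y), for the battery pack, either way round.
- motor_insert: Fixed black foam block, 134 (x) x 92 (y) x 20 high, one of four side by side (2 x 2) in a low grey drawer whose rim is no higher than the foam. Origin: centre of its underside, 5 above the bench. In the centre of its top, an upright-walled cut-out 8 deep, its yellow floor 12 above the origin: the small circle, diameter 52, for the motor.
- servo_insert: Fixed black foam block, 134 (x) x 92 (y) x 20 high, one of four side by side (2 x 2) in a low grey drawer whose rim is no higher than the foam. Origin: centre of its underside, 5 above the bench. In the centre of its top, an upright-walled cut-out 8 deep, its yellow floor 12 above the origin: the small rectangle, 56 (x) x 36 (y), for the servo, either way round.
- wheel_insert: Fixed black foam block, 134 (x) x 92 (y) x 20 high, one of four side by side (2 x 2) in a low grey drawer whose rim is no higher than the foam. Origin: centre of its underside, 5 above the bench. In the centre of its top, an upright-walled cut-out 8 deep, its yellow floor 12 above the origin: the large circle, diameter 76, for the wheel.
- glue: Small glue bottle standing among the spares: white with a blue band and a red pointed nozzle, diameter 26, 66 high, 40 g. To be left alone. Origin: centre of its underside.
- jar: Paint jar standing near the spares: amber with a white lid, diameter 42, 45 high, 80 g. To be left alone. Origin: centre of its underside.
Mind the look-alikes: they are no part of the job. What is shaped like the wheel but turquoise is not meant.

How it is judged:
By the outcome, as a careful person would: the job done as asked, in the order asked, and still so for the second after the job is handed in, with the robot touching nothing.
It also fails if it takes over 96 s, if anything falls off the work surface, if the arm or the gripper's body presses on something with over 40 N, if the wrist force passes 120 N, or if a joint passes its speed limit or range.

## Working session

There is one attempt and no reset: what is moved stays moved. The work goes in short steps, Python scripts to look and compute and a tool call to move; the robot and the scene stay as the last step left them, time stands still between calls to the robot, and variables do not carry over. Pictures are saved under pics/ and viewed, at most 14 in all, crops included, and the job is handed in when it is done.

Besides the shell and the picture viewer there is one more tool, called as a command line: name --argument value ..., lists and objects as JSON in quotes. arm_command: Moves the arm, as the interface text tells. Its arguments: {"type":"object","properties":{"series":{"type":"array","items":{"type":"array","items":{"type":"array","items":{"type":"number"}}}},"squeeze":{"type":"number"}},"required":["series"]}

```bash
mkdir -p pics
cat > h.py <<'E'
from rig import *
import numpy as np, cv2
def w(cam,p):
    c=camera_params(cam); return np.array(c["R"]).T@(np.array(p)-np.array(c["t"]))
def cloud(cam,d):
    c=camera_params(cam); v,u=np.mgrid[:384,:512]
    P=np.stack([(u-c["cx"])/c["fx"]*d,(v-c["cy"])/c["fy"]*d,d],-1)
    return (P-np.array(c["t"]))@np.array(c["R"])
E
python3 - <<'E'
from h import *
for n in("top","side"):
    p,d=snapshot(n); cv2.imwrite(f"pics/{n}0.png",cv2.resize(p[:,:,::-1],(800,600),interpolation=cv2.INTER_CUBIC)); np.savez(n+"0.npz",p=p,d=d)
for t in "pack motor servo wheel pack_insert motor_insert servo_insert wheel_insert glue jar".split():
    for r in look_for("top",t)[:3]: print(t,round(r["score"],2),w("top",r["point"]).round())
    for r in tip_of("top",t)[:3]: print('  tip',t,round(r["score"],2),w("top",r["point"]).round())
s=read_state();print(s["t"],s["eef_rot"],s["ee_pos"],s["opening"])
c=camera_params("top");print(c)
E
```

```text
pack 0.55 [461. -86.  20.]
  tip pack 0.79 [464. -83.  -4.]
motor 0.63 [ 603. -102.   49.]
  tip motor 0.63 [ 606. -102.   -7.]
  tip motor 0.63 [436. 230.   2.]
servo 0.55 [ 455. -251.   39.]
  tip servo 0.67 [ 452. -250.    3.]
wheel 0.83 [ 616. -377.   23.]
wheel 0.72 [ 698. -330.   23.]
wheel 0.59 [ 591. -264.   22.]
  tip wheel 0.95 [ 593. -269.    1.]
  tip wheel 0.91 [ 618. -378.    3.]
  tip wheel 0.83 [ 701. -330.   -2.]
pack_insert 0.59 [576. 136.  23.]
  tip pack_insert 0.58 [574. 138.   8.]
motor_insert 0.67 [579. 230.  25.]
  tip motor_insert 0.9 [574. 230.   2.]
  tip motor_insert 0.31 [437. 231.   4.]
servo_insert 0.8 [440. 227.  24.]
  tip servo_insert 0.82 [434. 230.   3.]
  tip servo_insert 0.24 [ 454. -250.   -2.]
wheel_insert 0.84 [437. 139.  23.]
  tip wheel_insert 0.88 [436. 139.   8.]
glue 0.4 [ 526. -174.   43.]
  tip glue 0.65 [436. 232.   4.]
  tip glue 0.54 [ 525. -178.    0.]
jar 0.69 [574. 133.  20.]
jar 0.64 [ 520. -377.   46.]
  tip jar 0.53 [ 515. -379.    2.]
1.1 [ 2.21077460e-01  9.75256250e-01 -4.81755232e-05 -2.71718258e-05] [291.03125321 608.97936052 205.43593449] 93.98962317853957
{'fx': 368.3381536691721, 'fy': 368.3381536691721, 'cx': 258.0403436468563, 'cy': 195.5075368667674, 'R': array([[ 0.00959703, -0.99994649,  0.00386064],
       [-0.99814254, -0.00981186, -0.06012648],
       [ 0.06016115, -0.00327643, -0.9981833 ]]), 't': array([ -70.88744069,  554.5034618 , 1012.37027629])}
```

View pics/top0.png

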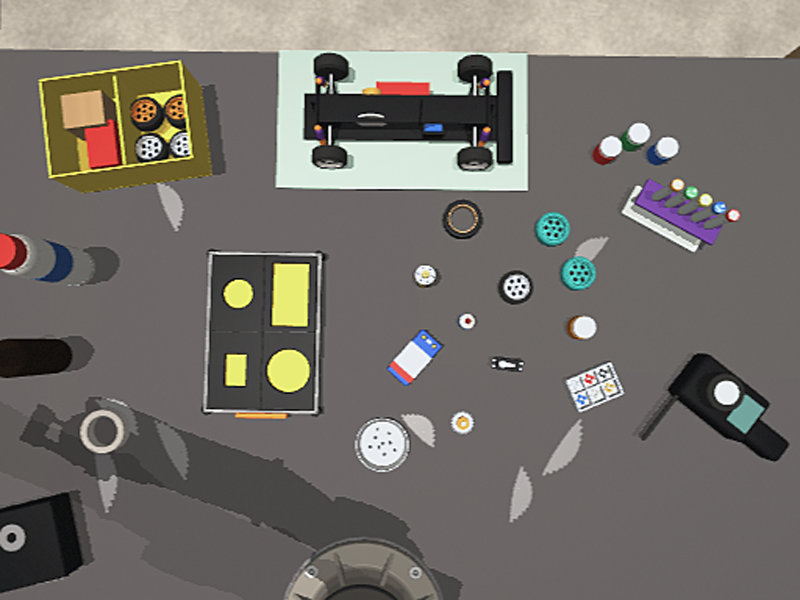

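View pics/side0.png

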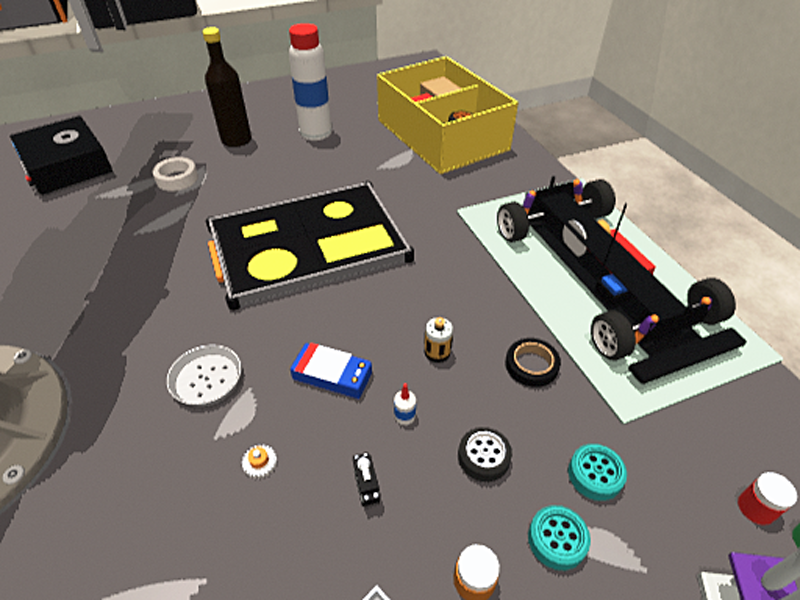

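Top view: pack (415,357), motor (426,275), servo (507,364), white wheel (516,287), glue (467,321), jar (582,327), drawer at (265,332) with its four yellow cut-outs. Next: exact poses from the colour and height.

```bash
cat >> h.py <<'E'
def rect(C,m,z,cam="top",big=True):
    # intersect mask pixels' rays with plane z, minAreaRect of largest blob
    n,l,s,_=cv2.connectedComponentsWithStats(m.astype(np.uint8))
    if n<2: return None
    k=1+np.argmax(s[1:,4]); v,u=np.nonzero(l==k)
    c=camera_params(cam);R=np.array(c["R"]);o=-R.T@np.array(c["t"])
    d=np.stack([(u-c["cx"])/c["fx"],(v-c["cy"])/c["fy"],np.ones(len(u))],-1)@R
    X=(o+d*((z-o[2])/d[:,2])[:,None])[:,:2]
    r=cv2.minAreaRect(X.astype(np.float32)); return X.mean(0).round(1),np.round(r[0],1),np.round(r[1],1),round(r[2],1),len(u)
E
python3 - <<'E'
from h import *
f=np.load("top0.npz");p,d=f["p"].astype(int),f["d"];C=cloud("top",d)
near=lambda x,y,r:np.hypot(C[...,0]-x,C[...,1]-y)<r
yel=(p[...,0]>180)&(p[...,1]>180)&(p[...,2]<150)
for n,x,y in(("pack_i",576,136),("motor_i",579,230),("servo_i",440,227),("wheel_i",437,139)):
    m=near(x,y,70)&yel; n_,l,s,ce=cv2.connectedComponentsWithStats(m.astype(np.uint8))
    v,u=np.nonzero(m); k=l[v[np.argmin(np.hypot(C[v,u,0]-x,C[v,u,1]-y))],u[np.argmin(np.hypot(C[v,u,0]-x,C[v,u,1]-y))]]
    print(n,rect(C,l==k,17),np.median(C[l==k][:,2]).round(1))
for n,x,y,r,zl,zh,zp in(("pack",462,-85,60,15,40,25),("motor",604,-102,30,45,56,53),("servo",454,-250,40,22,60,30),("servotop",454,-250,40,35,60,38),("wheel",592,-267,42,15,40,26),("glue",525,-176,25,20,80,35),("jar",517,-378,32,38,60,45),("drawer",506,184,200,12,40,25)):
    m=near(x,y,r)&(C[...,2]>zl)&(C[...,2]<zh); print(n,rect(C,m,zp),np.percentile(C[m][:,2],[10,50,95]).round(1))
E
```

```text
pack_i (array([573.2, 137.3]), array([573.3, 137.6]), array([ 62.2, 109.8]), 89.4, 872) 17.6
motor_i (array([574.6, 230.8]), array([574. , 230.3]), array([47.9, 49. ]), 46.0, 255) 17.8
servo_i (array([438.6, 231.4]), array([438.4, 230.6]), array([52.4, 33.3]), 0.5, 237) 17.3
wheel_i (array([438.5, 138.1]), array([438. , 138.7]), array([71.9, 72.1]), 1.1, 568) 17.6
pack (array([463.8, -85.9]), array([464. , -86.2]), array([47.3, 95.6]), 48.7, 593) [22.6 25.3 28.2]
motor (array([ 607.1, -102.4]), array([ 606.2, -102.6]), array([32.6, 32.5]), 0.5, 110) [50.  52.7 55.2]
servo (array([ 453.3, -249.3]), array([ 453.4, -249.1]), array([53.6, 20. ]), 83.4, 146) [30.  38.3 46.1]
servotop (array([ 453.4, -249. ]), array([ 453.4, -248.8]), array([40. , 19.5]), 83.4, 107) [36.9 39.4 46.2]
wheel (array([ 590.7, -265.9]), array([ 590.7, -265.7]), array([56.7, 59.4]), 45.2, 366) [18.3 22.6 27.8]
glue (array([ 528.6, -176.9]), array([ 527.7, -176.6]), array([24.7, 24.7]), 0.2, 77) [29.  39.  59.1]
jar (array([ 519.6, -380.4]), array([ 519.9, -380.6]), array([38.1, 38. ]), 89.5, 170) [41.9 44.9 48.2]
drawer (array([503. , 181.7]), array([503.8, 180.8]), array([208.2, 296.9]), 89.4, 7555) [16.8 23.8 27.7]
```

```bash
cat >> h.py <<'E'
from scipy.spatial.transform import Rotation as Ro
def to(x,y,z,yaw):
    s=read_state();R=Ro.from_quat(s["eef_rot"]).as_matrix();p=np.array(s["ee_pos"])
    D=np.array([[np.sin(yaw*np.pi/180),np.cos(yaw*np.pi/180),0],[-np.cos(yaw*np.pi/180),np.sin(yaw*np.pi/180),0],[0,0,-1]]).T
    D=D.T if 0 else D
    y_=D[:,1];D[:,0]=np.cross(y_,D[:,2])
    rv=min((Ro.from_matrix(R.T@D@Ro.from_euler('z',k).as_matrix()).as_rotvec() for k in(0,np.pi)),key=np.linalg.norm)
    if np.linalg.norm(rv)>0: R2=R@Ro.from_rotvec(rv).as_matrix()
    print("t",round(s["t"],2),"pos",p.round(1),"q",np.round(s["qpos"],2),"open",round(s["opening"],1),"F",np.round(s["ft_force"],1),"grip",round(s["grip_force"],1))
    print("turn",rv.round(3),"then shift",(R2.T@(np.array([x,y,z])-p)).round(1))
E
python3 - <<'E'
from h import *
to(464,-86,150,48.7)
E
```

```text
t 1.1 pos [291.  609.  205.4] q [-1.27  0.43  0.07  1.61 -0.03  1.11 -0.07] open 94.0 F [0.9 0.  0.1] grip 0.0
turn [-0.    -0.    -1.167] then shift [ 328.7 -636.3   55.4]
```

```bash
python3 - <<'E'
import re
s=open('h.py').read()
a=s.index("    D=np.array([[");b=s.index("    rv=min")
s=s[:a]+"    c,q=np.cos(np.radians(yaw)),np.sin(np.radians(yaw));Y=np.array([c,q,0]);Z=np.array([0,0,-1.]);D=np.stack([np.cross(Y,Z),Y,Z],1)\n"+s[b:]
s=s.replace("    if np.linalg.norm(rv)>0: R2","    R2")
open('h.py','w').write(s)
E
python3 - <<'E'
from h import *
to(464,-86,150,48.7)
E
```

```text
t 1.1 pos [291.  609.  205.4] q [-1.27  0.43  0.07  1.61 -0.03  1.11 -0.07] open 94.0 F [0.9 0.  0.1] grip 0.0
turn [-0.    -0.     0.275] then shift [-588.6 -408.    55.4]
```

arm_command --series '[[[0,0,0.092,0,0,0,0.75],[0,0,0.092,0,0,0,0.75],[0,0,0.091,0,0,0,0.75],[0,0,0,-33,-15,0,0.75],[0,0,0,-33,-15,0,0.75],[0,0,0,-33,-15,0,0.75],[0,0,0,-33,-15,0,0.75],[0,0,0,-33,-15,0,0.75],[0,0,0,-33,-15,0,0.75],[0,0,0,-33,-15,0,0.75],[0,0,0,-33,-15,0,0.75],[0,0,0,-33,-15,0,0.75]]]' --squeeze 20

```text
t: 2.1
ee_pos: [425.5, 309.9, 205.8]
eef_rot: [0.353, 0.936, 0.0, 0.0]
ft_force: [0.5, 0.6, 0.8]
opening: 70.6
grip_force: 0.0
```

```bash
python3 -c "
from h import *
to(464,-86,100,48.7)"
```

```text
t 2.1 pos [425.5 309.9 205.8] q [-0.97  0.18  0.25  1.95 -0.05  1.02  0.15] open 70.6 F [0.5 0.6 0.8] grip 0.0
turn [ 0.001 -0.    -0.   ] then shift [-290.2 -272.   105.8]
```

arm_command --series '[[[0,0,0,-26,-24.5,0,0.75],[0,0,0,-26,-24.5,0,0.75],[0,0,0,-26,-24.5,0,0.75],[0,0,0,-26,-24.5,0,0.75],[0,0,0,-26,-24.5,0,0.75],[0,0,0,-26,-24.5,0,0.75],[0,0,0,-26,-24.5,10,0.75],[0,0,0,-26,-24.5,20,0.75],[0,0,0,-26,-24.5,25,0.75],[0,0,0,-26,-24.5,25,0.75],[0,0,0,-26,-24.5,25,0.75],[0,0,0,0,0,0,0.75]]]'

```text
t: 3.1
ee_pos: [459.6, -80.9, 100.8]
eef_rot: [0.355, 0.935, -0.002, -0.001]
ft_force: [-1.8, 0.9, -1.1]
opening: 70.5
grip_force: 0.0
```

```bash
python3 -c "
from h import *
to(464,-86,11,48.7)"
```

```text
t 3.1 pos [459.6 -80.9 100.8] q [-0.44  0.25  0.54  2.18 -0.18  0.76  1.07] open 70.5 F [-1.8  0.9 -1.1] grip 0.0
turn [-0.004 -0.001 -0.006] then shift [-6.7 -0.9 89.8]
```

arm_command --series '[[[0,0,0,-6.7,-0.9,20,0.75],[0,0,0,0,0,20,0.75],[0,0,0,0,0,20,0.75],[0,0,0,0,0,20,0.75],[0,0,0,0,0,10,0.75],[0,0,0,0,0,0,0.75],[0,0,0,0,0,0,0.4],[0,0,0,0,0,0,0.4],[0,0,0,0,0,0,0.4],[0,0,0,0,0,0,0.4],[0,0,0,0,0,0,0.4],[0,0,0,0,0,0,0.4]]]' --squeeze 25

```text
t: 4.1
ee_pos: [466.5, -80.0, 14.6]
eef_rot: [0.353, 0.936, 0.0, 0.001]
ft_force: [-3.8, -1.8, 10.4]
opening: 46.3
grip_force: 25.0
```

```bash
python3 -c "
from h import *
to(464,-86,100,48.7)"
```

```text
t 4.1 pos [466.5 -80.   14.6] q [-0.34  0.42  0.45  2.22 -0.34  0.56  1.21] open 46.3 F [-3.8 -1.8 10.4] grip 25.0
turn [ 0.001  0.001 -0.   ] then shift [ -2.   -6.1 -85.4]
```

arm_command --series '[[[0,0,0,0,0,0,0.6],[0,0,0,0,0,0,0.6],[0,0,0,0,0,0,0.6],[0,0,0,-2,0,1.5,0.6],[0,0,0,0,0,1.5,0.6],[0,0,0,0,0,0,0.6],[0,0,0,0,0,0,0.6]]]'

```text
t: 4.68
ee_pos: [467.4, -81.4, 10.6]
eef_rot: [0.353, 0.936, -0.0, -0.0]
ft_force: [-0.1, -0.0, 0.0]
opening: 56.2
grip_force: 0.0
```

```bash
python3 -c "
from h import *
to(464,-86,11,48.7)
p,d=snapshot('side');cv2.imwrite('pics/s1.png',cv2.resize(p[150:330,120:360,::-1],(800,600)))"
```

```text
t 4.68 pos [467.4 -81.4  10.6] q [-0.33  0.43  0.44  2.22 -0.34  0.56  1.22] open 56.2 F [-0.1 -0.   0. ] grip 0.0
turn [-0. -0. -0.] then shift [-0.5 -5.7 -0.4]
```

View pics/s1.png

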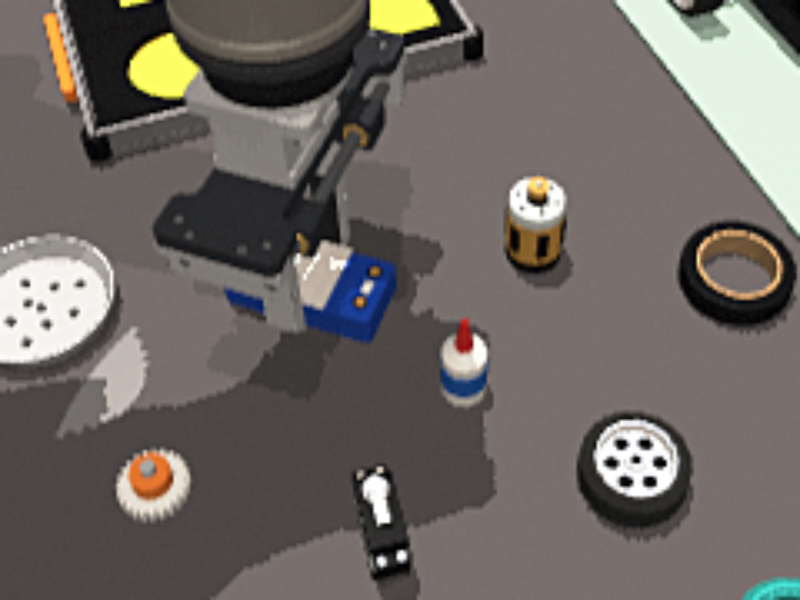

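The gripper straddles the pack in the middle (crop at ~(310,290)); nothing else is disturbed. Closing now.

arm_command --series '[[[0,0,0,0,0,0,0.4],[0,0,0,0,0,0,0.4],[0,0,0,0,0,0,0.4],[0,0,0,0,0,0,0.4],[0,0,0,0,0,-10,0.4],[0,0,0,0,0,-20,0.4],[0,0,0,0,0,-25,0.4],[0,0,0,0,0,-25,0.4],[0,0,0,0,0,0,0.4]]]'

```text
t: 5.48
ee_pos: [469.4, -81.8, 94.9]
eef_rot: [0.353, 0.936, 0.001, 0.002]
ft_force: [2.0, -1.0, -0.9]
opening: 46.4
grip_force: 25.0
```

```bash
python3 -c "
from h import *
to(573.5,137.6,80,90)"
```

```text
t 5.48 pos [469.4 -81.8  94.9] q [-0.43  0.27  0.54  2.17 -0.21  0.74  1.1 ] open 46.4 F [ 2.  -1.  -0.9] grip 25.0
turn [ 0.002  0.005 -0.722] then shift [-104.1  219.4   14.9]
```

arm_command --series '[[[0,0,-0.103,0,0,0,0.4],[0,0,-0.103,0,0,0,0.4],[0,0,-0.103,0,0,0,0.4],[0,0,-0.103,0,0,0,0.4],[0,0,-0.103,0,0,0,0.4],[0,0,-0.103,0,0,0,0.4],[0,0,-0.103,0,0,0,0.4],[0,0,0,-14,29,0,0.4],[0,0,0,-14,29,0,0.4],[0,0,0,-14,29,0,0.4],[0,0,0,-14,29,0,0.4],[0,0,0,-14,29,0,0.4]]]'

```text
t: 6.48
ee_pos: [537.8, 65.0, 91.0]
eef_rot: [0.0, 1.0, -0.0, -0.0]
ft_force: [0.3, -0.8, -1.8]
opening: 46.6
grip_force: 25.0
```

```bash
python3 -c "
from h import *
to(573.5,137.6,60,90)
p,d=snapshot('side')
cv2.imwrite('pics/s2.png',cv2.resize(p[80:290,90:370,::-1],(800,600)))"
```

```text
t 6.48 pos [537.8  65.   91. ] q [-0.51  0.36  0.33  2.02 -0.16  0.78  1.48] open 46.6 F [ 0.3 -0.8 -1.8] grip 25.0
turn [-0. -0. -0.] then shift [-35.7  72.6  31. ]
```

View pics/s2.png

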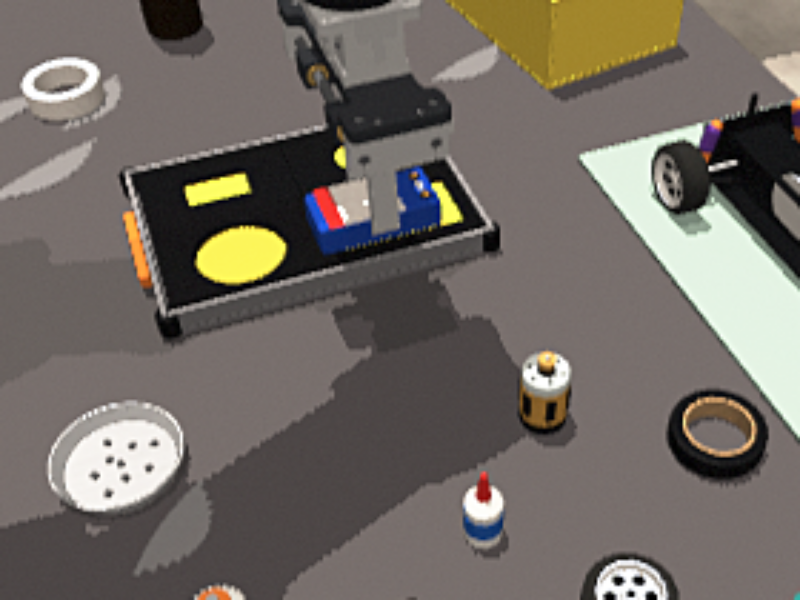

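Pack held level and aligned, above the drawer at (372,210) in the crop. Next: move above its cut-out and measure how it sits in the grip.

arm_command --series '[[[0,0,0,-17,36,0,0.4],[0,0,0,-17,36,0,0.4],[0,0,0,-1.7,0.6,10,0.4],[0,0,0,0,0,10,0.4],[0,0,0,0,0,10,0.4],[0,0,0,0,0,0,0.4]]]'

```text
t: 7.03
ee_pos: [571.5, 134.7, 58.7]
eef_rot: [0.0, 1.0, -0.001, -0.002]
ft_force: [-0.2, -0.2, -2.6]
opening: 46.8
grip_force: 25.0
```

```bash
cat >> h.py <<'E'
def ext(x,y,r,zl,zh,cam="side"):
    p,d=snapshot(cam);C=cloud(cam,d)
    m=(np.hypot(C[...,0]-x,C[...,1]-y)<r)&(C[...,2]>zl)&(C[...,2]<zh)
    return p.astype(int),C,m
E
python3 -c "
from h import *
to(573.5,137.6,28,90)
p,C,m=ext(573,137,90,45,82)
b=(p[...,2]>p[...,0]+40)|(p[...,0]>p[...,2]+60)|(p.min(-1)>150)
m&=b;print(m.sum(),np.percentile(C[m],[1,2,50,98,99],axis=0).round(1))
cv2.imwrite('pics/m.png',(m*255).astype('uint8'))
front=m&(C[...,2]<66);print(np.percentile(C[front],[1,2,50,98,99],axis=0).round(1))
"
```

```text
t 7.03 pos [571.5 134.7  58.7] q [-0.57  0.47  0.29  1.94 -0.19  0.76  1.4 ] open 46.8 F [-0.2 -0.2 -2.6] grip 25.0
turn [-0.002 -0.003 -0.001] then shift [-2.   2.9 30.7]
593 [[522.8 110.   50.3]
 [523.  110.5  51. ]
 [556.4 120.4  71.9]
 [615.9 157.6  75. ]
 [617.2 159.   75.2]]
[[522.7 109.5  48.9]
 [522.7 109.8  49.6]
 [558.  112.5  57.6]
 [614.9 145.6  65.7]
 [617.8 147.8  65.9]]
```

arm_command --series '[[[0,0,0,-3,3,0,0.4],[0,0,0,0,0,10,0.4],[0,0,0,0,0,10,0.4],[0,0,0,0,0,5,0.4],[0,0,0,0,0,3,0.4],[0,0,0,0,0,1,0.4],[0,0,0,0,0,1,0.4],[0,0,0,0,0,0,0.4],[0,0,0,0,0,0,0.4]]]'

```text
t: 7.83
ee_pos: [576.3, 139.3, 31.0]
eef_rot: [-0.0, 1.0, 0.0, 0.0]
ft_force: [0.4, 0.4, -1.5]
opening: 46.6
grip_force: 25.0
```

```bash
python3 -c "
from h import *
to(573.5,137.6,27.6,90)"
```

```text
t 7.83 pos [576.3 139.3  31. ] q [-0.56  0.52  0.28  1.94 -0.21  0.71  1.41] open 46.6 F [ 0.4  0.4 -1.5] grip 25.0
turn [0. 0. 0.] then shift [ 2.8 -1.7  3.4]
```

arm_command --series '[[[0,0,0,2,-1.7,0,0.4],[0,0,0,0,0,1,0.4],[0,0,0,0,0,1,0.4],[0,0,0,0,0,1,0.4],[0,0,0,0,0,0,0.4],[0,0,0,0,0,0,0.4]]]'

```text
t: 8.33
ee_pos: [574.2, 137.6, 27.8]
eef_rot: [-0.0, 1.0, 0.0, 0.0]
ft_force: [-0.1, 0.0, 0.9]
opening: 46.7
grip_force: 25.0
```

```bash
python3 -c "
from h import *
to(573.5,137.6,27.6,90)"
```

```text
t 8.33 pos [574.2 137.6  27.8] q [-0.56  0.52  0.27  1.95 -0.21  0.7   1.41] open 46.7 F [-0.1  0.   0.9] grip 25.0
turn [0. 0. 0.] then shift [0.7 0.  0.2]
```

arm_command --series '[[[0,0,0,0,0,0,0.62],[0,0,0,0,0,0,0.62],[0,0,0,0,0,0,0.62],[0,0,0,0,0,0,0.62],[0,0,0,0,0,-15,0.62],[0,0,0,0,0,-25,0.62],[0,0,0,0,0,-30,0.62],[0,0,0,0,0,-30,0.62],[0,0,0,0,0,-10,0.62],[0,0,0,0,0,0,0.62]]]'

```text
t: 9.17
ee_pos: [575.7, 138.0, 140.6]
eef_rot: [-0.0, 1.0, 0.001, 0.002]
ft_force: [-0.1, 0.1, -0.7]
opening: 58.2
grip_force: 0.0
```

```bash
python3 -c "
from h import *
to(606.5,-102.5,110,90)
p,C,m=ext(574,138,80,32,60)
print(m.sum(),np.percentile(C[m],[2,50,98],axis=0).round(1))
"
```

```text
t 9.17 pos [575.7 138.  140.6] q [-0.6   0.37  0.33  1.88 -0.15  0.91  1.36] open 58.2 F [-0.1  0.1 -0.7] grip 0.0
turn [0.002 0.004 0.   ] then shift [ -30.8 -240.5   30.6]
595 [[526.3 113.9  32.7]
 [570.1 131.7  41.9]
 [618.  160.2  44.1]]
```

arm_command --series '[[[0,0,0,-4,-31,0,0.62],[0,0,0,-4,-31,0,0.62],[0,0,0,-4,-31,0,0.62],[0,0,0,-4,-31,0,0.62],[0,0,0,-4,-31,0,0.62],[0,0,0,-4,-31,0,0.62],[0,0,0,-4,-31,0,0.62],[0,0,0,-3,-23,0,0.62],[0,0,0,0,0,20,0.62],[0,0,0,0,0,20,0.62],[0,0,0,0,0,0,0.62],[0,0,0,0,0,0,0.62]]]'

```text
t: 10.22
ee_pos: [603.9, -102.3, 96.1]
eef_rot: [-0.0, 1.0, -0.0, -0.002]
ft_force: [-0.1, -0.1, 0.5]
opening: 58.6
grip_force: 0.0
```

```bash
python3 -c "
from h import *
to(606.5,-102.5,15,90)"
```

```text
t 10.22 pos [ 603.9 -102.3   96.1] q [-0.22  0.47  0.37  1.86 -0.21  0.86  1.83] open 58.6 F [-0.1 -0.1  0.5] grip 0.0
turn [-0.    -0.004  0.   ] then shift [-2.6 -0.2 81.1]
```

arm_command --series '[[[0,0,0,-2.6,0,0,0.62],[0,0,0,0,0,22,0.62],[0,0,0,0,0,22,0.62],[0,0,0,0,0,22,0.62],[0,0,0,0,0,15,0.62],[0,0,0,0,0,0,0.62],[0,0,0,0,0,0,0.62],[0,0,0,0,0,0,0.3],[0,0,0,0,0,0,0.3],[0,0,0,0,0,0,0.3],[0,0,0,0,0,0,0.3],[0,0,0,0,0,0,0.3]]]'

```text
t: 11.22
ee_pos: [608.4, -102.4, 17.7]
eef_rot: [-0.0, 1.0, 0.0, 0.001]
ft_force: [-1.6, 1.2, 7.9]
opening: 35.9
grip_force: 25.0
```

```bash
python3 -c "
from h import *
to(606.5,-102.5,15,90)"
```

```text
t 11.22 pos [ 608.4 -102.4   17.7] q [-0.18  0.57  0.33  1.89 -0.27  0.71  1.87] open 35.9 F [-1.6  1.2  7.9] grip 25.0
turn [0.    0.001 0.   ] then shift [ 1.9 -0.1  2.7]
```

arm_command --series '[[[0,0,0,0,0,-10,0.3],[0,0,0,0,0,-20,0.3],[0,0,0,0,0,-25,0.3],[0,0,0,0,0,-25,0.3],[0,0,0,0,0,-25,0.3],[0,0,0,4,37,0,0.3],[0,0,0,4,37,0,0.3],[0,0,0,4,37,0,0.3],[0,0,0,4,37,0,0.3],[0,0,0,4,37,0,0.3],[0,0,0,4,37,0,0.3],[0,0,0,4,37,0,0.3]]]'

```text
t: 12.22
ee_pos: [579.3, 158.2, 122.7]
eef_rot: [0.0, 1.0, 0.0, 0.0]
ft_force: [0.4, 0.4, -1.1]
opening: 35.6
grip_force: 25.0
```

```bash
python3 -c "
from h import *
to(576,230.6,60,90)"
```

```text
t 12.22 pos [579.3 158.2 122.7] q [-0.63  0.41  0.33  1.87 -0.16  0.89  1.35] open 35.6 F [ 0.4  0.4 -1.1] grip 25.0
turn [ 0.  0. -0.] then shift [ 3.3 72.4 62.7]
```

arm_command --series '[[[0,0,0,1.5,36,0,0.3],[0,0,0,1.5,36,0,0.3],[0,0,0,0,0,20,0.3],[0,0,0,0,0,20,0.3],[0,0,0,0,0,20,0.3],[0,0,0,0,0,0,0.3],[0,0,0,0,0,0,0.3]]]'

```text
t: 12.8
ee_pos: [576.4, 228.1, 61.9]
eef_rot: [0.0, 1.0, -0.001, -0.001]
ft_force: [-0.2, 0.3, -1.2]
opening: 35.6
grip_force: 25.0
```

```bash
python3 -c "
from h import *
to(576,230.6,36,90)
p,C,m=ext(575,231,40,32,120)
g=(p[...,0]>p[...,2]+50)
m&=g
print(m.sum(),np.percentile(C[m],[2,50,98],axis=0).round(1))
cv2.imwrite('pics/s3.png',cv2.resize(p[60:240,90:330,::-1].astype('uint8'),(800,600)))"
```

```text
t 12.8 pos [576.4 228.1  61.9] q [-0.7   0.51  0.29  1.86 -0.2   0.8   1.26] open 35.6 F [-0.2  0.3 -1.2] grip 25.0
turn [-0.001 -0.001 -0.   ] then shift [ 0.4  2.5 25.9]
54 [[558.2 210.3  52.9]
 [564.3 216.1  66.5]
 [582.2 228.5  87.7]]
```

View pics/s3.png

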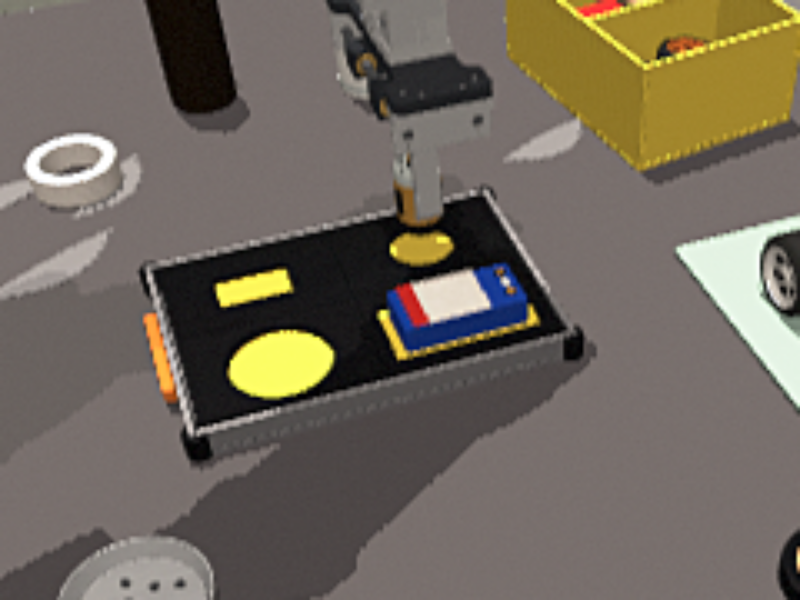

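Pack sits in its cut-out (455,305); the motor hangs upright above its circle at (420,245). Lower it.

arm_command --series '[[[0,0,0,0,2.5,8,0.3],[0,0,0,0,0,8,0.3],[0,0,0,0,0,5,0.3],[0,0,0,0,0,2,0.3],[0,0,0,0,0,1,0.3],[0,0,0,0,0,1,0.3],[0,0,0,0,0,0,0.3],[0,0,0,0,0,0,0.3]]]'

```text
t: 13.52
ee_pos: [576.9, 231.1, 37.0]
eef_rot: [-0.0, 1.0, 0.0, 0.0]
ft_force: [0.2, 0.7, -1.8]
opening: 35.8
grip_force: 25.0
```

arm_command --series '[[[0,0,0,0,0,1,0.3],[0,0,0,0,0,0,0.3]]]'

```text
t: 13.68
ee_pos: [576.8, 231.1, 35.8]
eef_rot: [-0.0, 1.0, 0.0, 0.0]
ft_force: [-0.5, -0.0, -1.4]
opening: 35.7
grip_force: 25.0
```

arm_command --series '[[[0,0,0,0,0,1,0.3],[0,0,0,0,0,0,0.3]]]'

```text
t: 13.85
ee_pos: [576.8, 231.1, 34.8]
eef_rot: [-0.0, 1.0, 0.0, 0.0]
ft_force: [-0.3, -0.7, -1.3]
opening: 35.7
grip_force: 25.0
```

arm_command --series '[[[0,0,0,0,0,0.7,0.3],[0,0,0,0,0,0,0.3]]]'

```text
t: 14.02
ee_pos: [576.9, 231.1, 34.7]
eef_rot: [-0.0, 1.0, 0.0, 0.0]
ft_force: [-3.9, -1.2, 10.0]
opening: 35.8
grip_force: 25.0
```

arm_command --series '[[[0,0,0,0,0,0.7,0.3],[0,0,0,0,0,0,0.3]]]'

```text
t: 14.18
ee_pos: [577.0, 231.1, 34.7]
eef_rot: [0.0, 1.0, 0.0, 0.0]
ft_force: [-7.9, -2.3, 21.5]
opening: 35.4
grip_force: 25.0
```

arm_command --series '[[[0,0,0,0,0,0.5,0.3],[0,0,0,0,0,0,0.3]]]'

```text
t: 14.35
ee_pos: [577.1, 231.2, 34.6]
eef_rot: [-0.0, 1.0, 0.0, 0.0]
ft_force: [-9.8, -3.6, 28.6]
opening: 35.8
grip_force: 25.0
```

arm_command --series '[[[0,0,0,0,0,-1.7,0.3],[0,0,0,0,0,0,0.3],[0,0,0,0,0,0,0.55],[0,0,0,0,0,0,0.55],[0,0,0,0,0,0,0.55],[0,0,0,0,0,0,0.55],[0,0,0,0,0,-15,0.55],[0,0,0,0,0,-25,0.55],[0,0,0,0,0,-30,0.55],[0,0,0,0,0,-30,0.55],[0,0,0,0,0,-10,0.55],[0,0,0,0,0,0,0.55]]]'

```text
t: 15.35
ee_pos: [578.2, 231.7, 147.5]
eef_rot: [-0.0, 1.0, 0.001, 0.002]
ft_force: [-0.0, 0.5, 0.1]
opening: 51.6
grip_force: 0.0
```

```bash
python3 -c "
from h import *
to(453.4,-249,130,-6.6)
p,C,m=ext(575,231,40,32,120)
m&=(p[...,0]>p[...,2]+50)|(p.min(-1)>120)
print(m.sum(),np.percentile(C[m],[2,50,90,98],axis=0).round(1))
"
```

```text
t 15.35 pos [578.2 231.7 147.5] q [-0.73  0.41  0.32  1.8  -0.16  0.95  1.23] open 51.6 F [-0.   0.5  0.1] grip 0.0
turn [-1.000e-03  5.000e-03 -1.456e+00] then shift [491.8  68.7  17.5]
166 [[559.2 213.3  34.2]
 [573.  219.6  63.3]
 [586.8 231.2  72.2]
 [591.7 238.9  81.7]]
```

arm_command --series '[[[0,0,0,10,-38.5,0,0.5],[0,0,0,10,-38.5,0,0.5],[0,0,0,10,-38.5,0,0.5],[0,0,0,10,-38.5,0,0.5],[0,0,0,10,-38.5,0,0.5],[0,0,0,10,-38.5,0,0.5],[0,0,0,10,-38.5,0,0.5],[0,0,0,10,-38.5,0,0.5],[0,0,0,10,-38.5,0,0.5],[0,0,0,10,-38.5,0,0.5],[0,0,0,10,-38.5,0,0.5],[0,0,0,10,-38.5,0,0.5]]]'

```text
t: 16.4
ee_pos: [455.3, -232.4, 143.4]
eef_rot: [-0.0, 1.0, 0.0, -0.001]
ft_force: [1.2, -0.6, -0.1]
opening: 47.0
grip_force: 0.0
```

arm_command --series '[[[0,0,0.12,0,0,0,0.5],[0,0,0.12,0,0,0,0.5],[0,0,0.12,0,0,0,0.5],[0,0,0.12,0,0,0,0.5],[0,0,0.12,0,0,0,0.5],[0,0,0.12,0,0,0,0.5],[0,0,0.12,0,0,0,0.5],[0,0,0.12,0,0,0,0.5],[0,0,0.12,0,0,0,0.5],[0,0,0.12,0,0,0,0.5],[0,0,0.12,0,0,0,0.5],[0,0,0.12,0,0,0,0.5]]]'

```text
t: 17.4
ee_pos: [456.1, -230.8, 143.4]
eef_rot: [0.662, 0.75, -0.001, -0.001]
ft_force: [0.2, 0.0, 0.4]
opening: 46.8
grip_force: 0.0
```

```bash
python3 -c "
from h import *
to(453.4,-249,100,-6.6)
p,C,m=ext(454,-249,45,22,60,'top')
print(rect(C,m,30))
"
```

```text
t 17.4 pos [ 456.1 -230.8  143.4] q [-0.35  0.31  0.83  2.07 -0.29  0.89  0.77] open 46.8 F [0.2 0.  0.4] grip 0.0
turn [-0.002  0.     0.24 ] then shift [-18.4  -0.6  43.4]
(array([ 454.5, -232.3]), array([ 454.4, -232.3]), array([19.1, 19.2]), 0.0, 53)
```

arm_command --series '[[[0,0,0.12,0,0,0,0.5],[0,0,0.12,0,0,0,0.5],[0,0,0,-18.4,-0.6,20,0.5],[0,0,0,0,0,20,0.5],[0,0,0,0,0,0,0.5],[0,0,0,0,0,0,0.5]]]'

```text
t: 17.95
ee_pos: [453.0, -249.1, 103.6]
eef_rot: [0.744, 0.668, -0.001, -0.001]
ft_force: [0.6, 0.1, 1.4]
opening: 47.2
grip_force: 0.0
```

```bash
python3 -c "
from h import *
to(453.4,-249,13,-6.6)
p,d=snapshot('side')
cv2.imwrite('pics/s4.png',cv2.resize(p[240:384,150:342,::-1],(800,600)))
"
```

```text
t 17.95 pos [ 453.  -249.1  103.6] q [-0.3   0.4   0.84  2.09 -0.4   0.82  0.67] open 47.2 F [0.6 0.1 1.4] grip 0.0
turn [-0.003  0.     0.007] then shift [ 0.1  0.4 90.6]
```

View pics/s4.png

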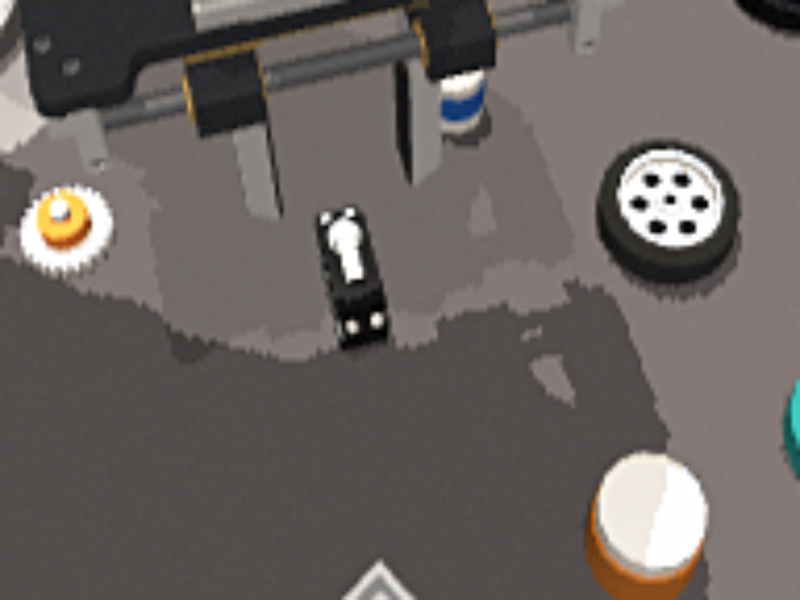

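Servo at (352,275) lies centred between the fingers (260/425 columns); glue is beside, clear of the body's path. Descend and grip.

arm_command --series '[[[0,0,0,0,0.4,15,0.5],[0,0,0,0,0,20,0.5],[0,0,0,0,0,20,0.5],[0,0,0,0,0,20,0.5],[0,0,0,0,0,13,0.5],[0,0,0,0,0,0,0.5],[0,0,0,0,0,0,0.5],[0,0,0,0,0,0,0.1],[0,0,0,0,0,0,0.1],[0,0,0,0,0,0,0.1],[0,0,0,0,0,0,0.1],[0,0,0,0,0,0,0.1]]]' --squeeze 15

```text
t: 19.0
ee_pos: [455.0, -249.2, 17.1]
eef_rot: [0.745, 0.668, 0.0, 0.0]
ft_force: [-1.1, 1.8, 8.5]
opening: 19.8
grip_force: 15.0
```

arm_command --series '[[[0,0,0,0,0,0,0.1],[0,0,0,0,0,0,0.1]]]'

```text
t: 19.17
ee_pos: [455.0, -249.2, 17.1]
eef_rot: [0.745, 0.668, 0.0, 0.0]
ft_force: [-1.3, 0.7, 8.9]
opening: 20.0
grip_force: 15.0
```

arm_command --series '[[[0,0,0,0,0,-10,0.1],[0,0,0,0,0,-25,0.1],[0,0,0,0,0,-30,0.1],[0,0,0,0,0,-30,0.1],[0,0,0,0,0,-15,0.1],[0,0,-0.12,0,0,0,0.1],[0,0,-0.12,0,0,0,0.1],[0,0,-0.12,0,0,0,0.1],[0,0,-0.12,0,0,0,0.1],[0,0,-0.12,0,0,0,0.1],[0,0,-0.12,0,0,0,0.1],[0,0,-0.12,0,0,0,0.1]]]'

```text
t: 20.17
ee_pos: [454.4, -249.4, 127.3]
eef_rot: [0.405, 0.914, -0.0, 0.0]
ft_force: [0.1, -0.5, -1.2]
opening: 19.6
grip_force: 15.0
```

```bash
python3 -c "
from h import *
to(438.5,231,80,90)"
```

```text
t 20.17 pos [ 454.4 -249.4  127.3] q [-0.17  0.31  0.66  2.06 -0.25  0.85  1.37] open 19.6 F [ 0.1 -0.5 -1.2] grip 15.0
turn [-0.     0.    -0.834] then shift [ 15.9 480.4  47.3]
```

arm_command --series '[[[0,0,-0.12,0,0,0,0.1],[0,0,-0.12,0,0,0,0.1],[0,0,-0.12,0,0,0,0.1],[0,0,-0.12,0,0,0,0.1],[0,0,-0.12,0,0,0,0.1],[0,0,-0.12,0,0,0,0.1],[0,0,-0.114,0,0,0,0.1],[0,0,0,-8,36,0,0.1],[0,0,0,-8,36,0,0.1],[0,0,0,-8,36,0,0.1],[0,0,0,-8,36,0,0.1],[0,0,0,-8,36,0,0.1]]]'

```text
t: 21.17
ee_pos: [495.7, -68.2, 127.4]
eef_rot: [0.003, 1.0, -0.0, 0.0]
ft_force: [1.2, -1.1, 0.2]
opening: 19.9
grip_force: 15.0
```

arm_command --series '[[[0,0,0,7,37,0,0.1],[0,0,0,7,37,0,0.1],[0,0,0,7,37,0,0.1],[0,0,0,7,37,0,0.1],[0,0,0,7,37,0,0.1],[0,0,0,7,37,0,0.1],[0,0,0,7,37,0,0.1],[0,0,0,0,0,0,0.1]]]'

```text
t: 21.83
ee_pos: [446.9, 196.4, 127.3]
eef_rot: [-0.001, 1.0, 0.001, 0.0]
ft_force: [-0.9, 0.3, -0.4]
opening: 19.7
grip_force: 15.0
```

```bash
python3 -c "
from h import *
to(438.5,231,70,90)"
```

```text
t 21.83 pos [446.9 196.4 127.3] q [-0.76  0.22  0.24  2.11 -0.07  0.82  1.1 ] open 19.7 F [-0.9  0.3 -0.4] grip 15.0
turn [0.002 0.001 0.001] then shift [ 8.4 34.6 57.3]
```

arm_command --series '[[[0,0,0,4,17,0,0.1],[0,0,0,4.4,17.6,15,0.1],[0,0,0,0,0,20,0.1],[0,0,0,0,0,20,0.1],[0,0,0,0,0,0,0.1],[0,0,0,0,0,0,0.1],[0,0,0,0,0,0,0.1]]]'

```text
t: 22.42
ee_pos: [440.6, 224.3, 72.7]
eef_rot: [0.003, 1.0, 0.0, 0.0]
ft_force: [0.4, -0.3, -1.0]
opening: 20.0
grip_force: 15.0
```

```bash
python3 -c "
from h import *
to(438.5,231,34.3,90)
p,d=snapshot('side');C=cloud('side',d)
cv2.imwrite('pics/s5.png',cv2.resize(p[60:240,90:330,::-1].astype('uint8'),(800,600)))"
```

```text
t 22.42 pos [440.6 224.3  72.7] q [-0.78  0.31  0.21  2.13 -0.1   0.7   1.06] open 20.0 F [ 0.4 -0.3 -1. ] grip 15.0
turn [ 0.     0.001 -0.007] then shift [ 2.1  6.7 38.4]
```

View pics/s5.png

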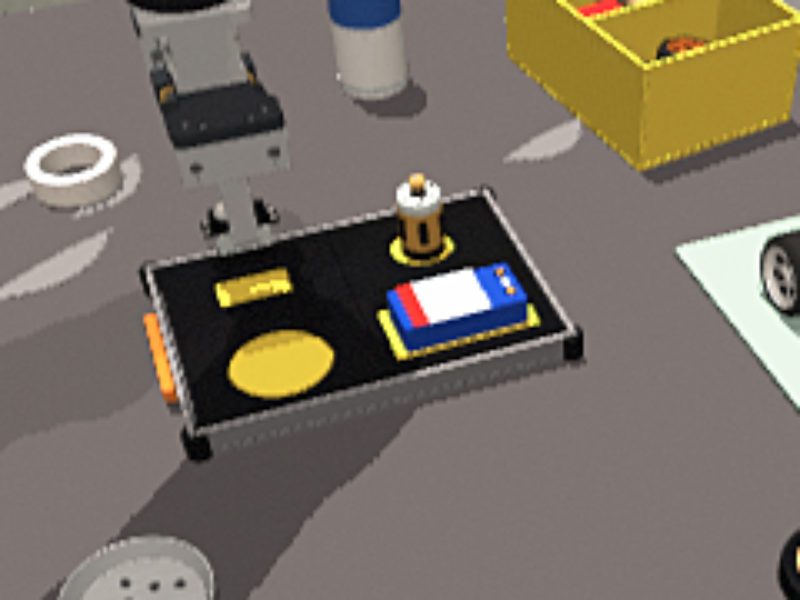

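Motor stands in its circle (420,225); servo is held upright above (240,215), aligned. Lower it.

arm_command --series '[[[0,0,-0.006,2.1,6.7,0,0.1],[0,0,0,0,0,10,0.1],[0,0,0,0,0,10,0.1],[0,0,0,0,0,7,0.1],[0,0,0,0,0,4,0.1],[0,0,0,0,0,2,0.1],[0,0,0,0,0,0,0.1],[0,0,0,0,0,0,0.1],[0,0,0,0,0,0,0.1]]]'

```text
t: 23.22
ee_pos: [438.1, 231.2, 38.8]
eef_rot: [0.0, 1.0, 0.0, 0.0]
ft_force: [-0.8, 0.0, 0.2]
opening: 20.1
grip_force: 15.0
```

```bash
python3 -c "
from h import *
to(438.5,231,34.3,90)"
```

```text
t 23.22 pos [438.1 231.2  38.8] q [-0.78  0.37  0.2   2.15 -0.12  0.63  1.07] open 20.1 F [-0.8  0.   0.2] grip 15.0
turn [ 0.  0. -0.] then shift [-0.4 -0.2  4.5]
```

arm_command --series '[[[0,0,0,0,0,1.5,0.1],[0,0,0,0,0,1.5,0.1],[0,0,0,0,0,1,0.1],[0,0,0,0,0,0,0.1],[0,0,0,0,0,0,0.1]]]'

```text
t: 23.63
ee_pos: [437.9, 231.1, 34.6]
eef_rot: [-0.0, 1.0, -0.0, -0.0]
ft_force: [-0.8, 0.3, -0.9]
opening: 20.0
grip_force: 15.0
```

arm_command --series '[[[0,0,0,0,0,0.6,0.1],[0,0,0,0,0,0,0.1]]]'

```text
t: 23.8
ee_pos: [438.0, 231.2, 34.1]
eef_rot: [-0.0, 1.0, 0.0, 0.0]
ft_force: [-0.2, 1.0, 0.2]
opening: 19.9
grip_force: 15.0
```

arm_command --series '[[[0,0,0,0,0,0,0.4],[0,0,0,0,0,0,0.4],[0,0,0,0,0,0,0.4],[0,0,0,0,0,0,0.4],[0,0,0,0,0,0,0.4],[0,0,0,0,0,-15,0.4],[0,0,0,0,0,-25,0.4],[0,0,0,0,0,-30,0.4],[0,0,0,0,0,-30,0.4],[0,0,0,0,0,0,0.4]]]'

```text
t: 24.63
ee_pos: [440.1, 232.4, 138.8]
eef_rot: [0.0, 1.0, 0.002, 0.002]
ft_force: [1.1, 0.3, 0.6]
opening: 37.6
grip_force: 0.0
```

```bash
python3 -c "
from h import *
to(590.7,-266,120,90)
p,d=snapshot('side');C=cloud('side',d)
cv2.imwrite('pics/s6.png',cv2.resize(p[60:240,90:330,::-1].astype('uint8'),(800,600)))"
```

```text
t 24.63 pos [440.1 232.4 138.8] q [-0.82  0.21  0.23  2.08 -0.06  0.85  1.02] open 37.6 F [1.1 0.3 0.6] grip 0.0
turn [ 0.004  0.005 -0.   ] then shift [-150.6 -498.4   18.8]
```

View pics/s6.png

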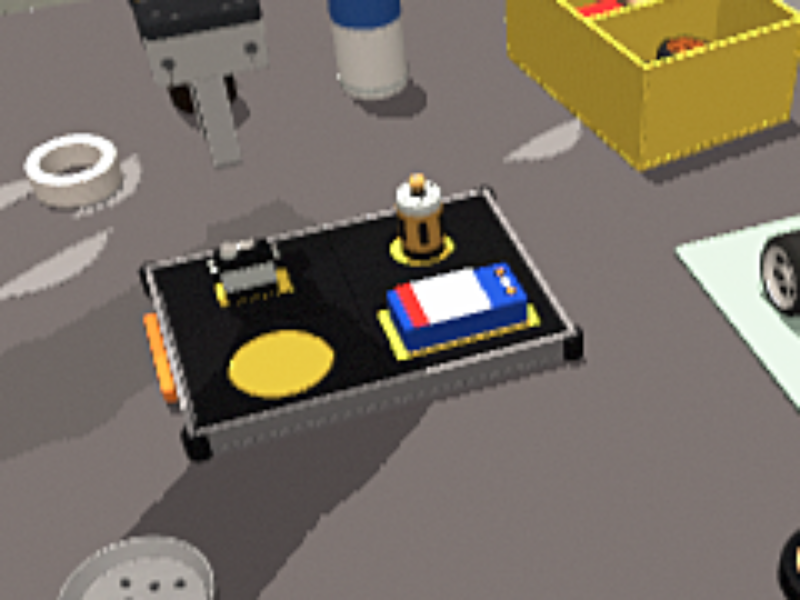

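Servo upright in its slot (253,270), motor and pack seated. On to the wheel.

arm_command --series '[[[0,0,0,-11.5,-38,0,0.85],[0,0,0,-11.5,-38,0,0.85],[0,0,0,-11.5,-38,0,0.85],[0,0,0,-11.5,-38,0,0.85],[0,0,0,-11.5,-38,0,0.85],[0,0,0,-11.5,-38,0,0.85],[0,0,0,-11.5,-38,0,0.85],[0,0,0,-11.5,-38,0,0.85],[0,0,0,-11.5,-38,0,0.85],[0,0,0,-11.5,-38,0,0.85],[0,0,0,-11.5,-38,0,0.85],[0,0,0,-11.5,-38,0,0.85]]]'

```text
t: 25.68
ee_pos: [575.7, -226.6, 132.8]
eef_rot: [-0.0, 1.0, 0.0, -0.001]
ft_force: [1.5, 1.3, -0.9]
opening: 79.9
grip_force: 0.0
```

```bash
python3 -c "
from h import *
to(590.7,-266,80,90)"
```

```text
t 25.68 pos [ 575.7 -226.6  132.8] q [-0.06  0.44  0.43  1.82 -0.22  0.93  2.04] open 79.9 F [ 1.5  1.3 -0.9] grip 0.0
turn [ 0.    -0.001  0.   ] then shift [-15.  -39.4  52.8]
```

arm_command --series '[[[0,0,0,-7.5,-18,0,0.85],[0,0,0,-7.5,-18,15,0.85],[0,0,0,0,-2,20,0.85],[0,0,0,0,0,20,0.85],[0,0,0,0,0,0,0.85],[0,0,0,0,0,0,0.85]]]'

```text
t: 26.18
ee_pos: [590.0, -262.5, 77.6]
eef_rot: [-0.0, 1.0, 0.0, -0.002]
ft_force: [0.9, -0.1, 0.1]
opening: 80.0
grip_force: 0.0
```

```bash
python3 -c "
from h import *
to(590.7,-266,9,90)"
```

```text
t 26.18 pos [ 590.  -262.5   77.6] q [ 0.02  0.54  0.41  1.8  -0.27  0.86  2.12] open 80.0 F [ 0.9 -0.1  0.1] grip 0.0
turn [ 0.001 -0.003  0.   ] then shift [-0.7 -3.5 68.6]
```

arm_command --series '[[[0,0,0,-0.7,-3.5,10,0.85],[0,0,0,0,0,18,0.85],[0,0,0,0,0,18,0.85],[0,0,0,0,0,15,0.85],[0,0,0,0,0,5,0.85],[0,0,0,0,0,0,0.85],[0,0,0,0,0,0,0.85],[0,0,0,0,0,0,0.85]]]'

```text
t: 26.85
ee_pos: [592.4, -266.6, 14.2]
eef_rot: [-0.0, 1.0, -0.0, 0.001]
ft_force: [-0.1, -0.3, 0.1]
opening: 80.0
grip_force: 0.0
```

arm_command --series '[[[0,0,0,1.7,0.6,1.5,0.85],[0,0,0,0,0,1.5,0.85],[0,0,0,0,0,0,0.55],[0,0,0,0,0,0,0.55],[0,0,0,0,0,0,0.55],[0,0,0,0,0,0,0.55],[0,0,0,0,0,0,0.55],[0,0,0,0,0,0,0.55]]]' --squeeze 12

```text
t: 27.52
ee_pos: [590.1, -265.7, 10.1]
eef_rot: [-0.0, 1.0, -0.0, 0.0]
ft_force: [-0.1, -0.1, 2.4]
opening: 59.5
grip_force: 12.0
```

arm_command --series '[[[0,0,0,0,0,-10,0.55],[0,0,0,0,0,-25,0.55],[0,0,0,0,0,-30,0.55],[0,0,0,0,0,-30,0.55],[0,0,0,0,0,-10,0.55],[0,0,0,13,36,0,0.55],[0,0,0,13,36,0,0.55],[0,0,0,13,36,0,0.55],[0,0,0,13,36,0,0.55],[0,0,0,13,36,0,0.55],[0,0,0,13,36,0,0.55],[0,0,0,13,36,0,0.55]]]'

```text
t: 28.52
ee_pos: [498.1, -12.2, 115.4]
eef_rot: [0.0, 1.0, 0.0, 0.0]
ft_force: [1.0, 0.3, -1.8]
opening: 59.6
grip_force: 12.0
```

```bash
python3 -c "
from h import *
to(438.3,138.3,70,90)"
```

```text
t 28.52 pos [498.1 -12.2 115.4] q [-0.45  0.26  0.4   2.1  -0.14  0.8   1.61] open 59.6 F [ 1.   0.3 -1.8] grip 12.0
turn [ 0.  0. -0.] then shift [ 59.8 150.5  45.4]
```

arm_command --series '[[[0,0,0,12,30,0,0.55],[0,0,0,12,30,0,0.55],[0,0,0,12,30,0,0.55],[0,0,0,12,30,0,0.55],[0,0,0,11,29,0,0.55],[0,0,0,0,0,20,0.55],[0,0,0,0,0,20,0.55],[0,0,0,0,0,0,0.55],[0,0,0,0,0,0,0.55],[0,0,0,0,0,0,0.55]]]'

```text
t: 29.35
ee_pos: [440.4, 134.9, 75.8]
eef_rot: [0.0, 1.0, -0.0, 0.0]
ft_force: [0.2, -0.6, 0.3]
opening: 59.8
grip_force: 12.0
```

```bash
python3 -c "
from h import *
to(438.3,138.3,27.3,90)
p,d=snapshot('side')
cv2.imwrite('pics/s7.png',cv2.resize(p[60:240,90:330,::-1].astype('uint8'),(800,600)))"
```

```text
t 29.35 pos [440.4 134.9  75.8] q [-0.7   0.26  0.3   2.21 -0.12  0.69  1.26] open 59.8 F [ 0.2 -0.6  0.3] grip 12.0
turn [-0.     0.    -0.001] then shift [ 2.1  3.4 48.5]
```

View pics/s7.png

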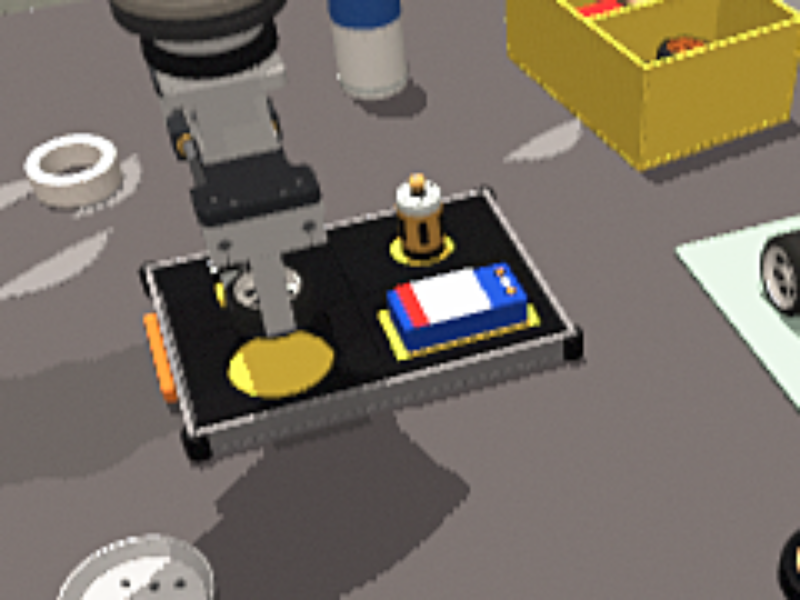

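The wheel is held level (265,290) just above its circle (282,363). Lower it.

arm_command --series '[[[0,0,0,2.1,3.4,0,0.55],[0,0,0,0,0,12,0.55],[0,0,0,0,0,12,0.55],[0,0,0,0,0,10,0.55],[0,0,0,0,0,6,0.55],[0,0,0,0,0,3,0.55],[0,0,0,0,0,0,0.55],[0,0,0,0,0,0,0.55],[0,0,0,0,0,0,0.55]]]'

```text
t: 30.15
ee_pos: [438.1, 138.7, 32.4]
eef_rot: [0.0, 1.0, 0.0, 0.0]
ft_force: [-0.1, -0.2, 0.6]
opening: 59.6
grip_force: 12.0
```

arm_command --series '[[[0,0,0,0,0,2,0.55],[0,0,0,0,0,1.5,0.55],[0,0,0,0,0,1,0.55],[0,0,0,0,0,0,0.55],[0,0,0,0,0,0,0.55]]]'

```text
t: 30.57
ee_pos: [437.8, 138.6, 27.5]
eef_rot: [-0.0, 1.0, -0.0, -0.0]
ft_force: [0.4, 0.1, 0.8]
opening: 60.3
grip_force: 12.0
```

arm_command --series '[[[0,0,0,0,0,0.4,0.55],[0,0,0,0,0,0,0.55]]]'

```text
t: 30.73
ee_pos: [437.9, 138.7, 27.1]
eef_rot: [-0.0, 1.0, -0.0, -0.0]
ft_force: [0.0, 0.3, -0.7]
opening: 59.6
grip_force: 12.0
```

arm_command --series '[[[0,0,0,0,0,0.2,0.55],[0,0,0,0,0,0,0.75],[0,0,0,0,0,0,0.75],[0,0,0,0,0,0,0.75],[0,0,0,0,0,0,0.75],[0,0,0,0,0,-12,0.75],[0,0,0,0,0,-25,0.75],[0,0,0,0,0,-30,0.75],[0,0,0,0,0,-35,0.75],[0,0,0,0,0,-35,0.75],[0,0,0,0,0,-35,0.75],[0,0,0,0,0,0,0.75]]]'

```text
t: 31.73
ee_pos: [440.4, 139.7, 204.8]
eef_rot: [0.0, 1.0, 0.002, 0.003]
ft_force: [0.5, 0.3, 1.3]
opening: 70.7
grip_force: 0.0
```

arm_command --series '[[[0,0,0,0,-35,0,0.75],[0,0,0,0,-35,0,0.75],[0,0,0,0,-35,0,0.75],[0,0,0,0,-35,0,0.75],[0,0,0,0,-35,0,0.75],[0,0,0,0,0,0,0.75],[0,0,0,0,0,0,0.75]]]'

```text
t: 32.32
ee_pos: [437.7, -37.8, 199.0]
eef_rot: [0.002, 1.0, 0.0, 0.0]
ft_force: [-0.6, 0.4, -0.1]
opening: 70.4
grip_force: 0.0
```

```bash
python3 -c "
from h import *
p,d=snapshot('top');C=cloud('top',d)
for n,x,y,r,zl,zp in (('pack',573,137,70,33,42),('motor',574,231,30,60,70),('servo',438,231,35,38,55),('wheel',438,138,45,33,43),('glue',525,-176,25,20,35),('jar',517,-378,32,38,45)):
    m=(np.hypot(C[...,0]-x,C[...,1]-y)<r)&(C[...,2]>zl)&(C[...,2]<95);print(n,rect(C,m,zp),np.percentile(C[m][:,2],[10,50,90]).round(1))
a=p[150:275,120:287,::-1];cv2.imwrite('pics/t8.png',cv2.resize(a,(800,600)))
p,d=snapshot('side');cv2.imwrite('pics/s8.png',cv2.resize(p[:,:,::-1],(800,600)))"
```

```text
pack (array([572.6, 135.6]), array([573.7, 136.3]), array([95.7, 49. ]), 0.6, 625) [39.5 42.2 44.5]
motor (array([575.7, 228.5]), array([575.7, 227.9]), array([34.7, 34.4]), 1.5, 146) [67.  70.4 81.6]
servo (array([437.8, 227.2]), array([437.7, 227.2]), array([50.7, 21.3]), 1.5, 169) [45.1 53.9 60.7]
wheel (array([439.8, 140.2]), array([440.1, 142.1]), array([47.8, 58.5]), 79.8, 326) [35.2 38.5 43.9]
glue (array([ 528.3, -176.9]), array([ 528.4, -177.3]), array([23.2, 25.3]), 45.4, 76) [31.2 39.9 48.7]
jar (array([ 519.6, -380.6]), array([ 519.3, -380.9]), array([38.4, 37.1]), 72.1, 168) [42.  44.6 46.8]
```

View pics/t8.png

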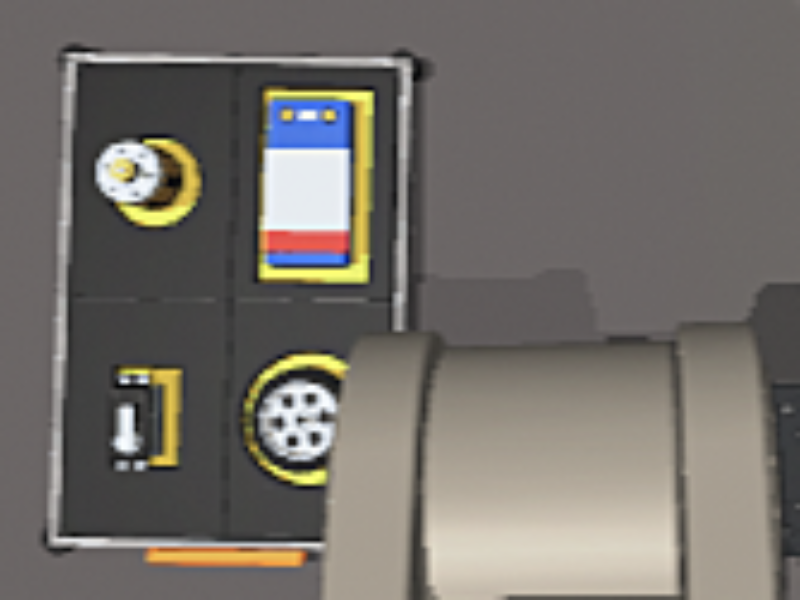

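View pics/s8.png

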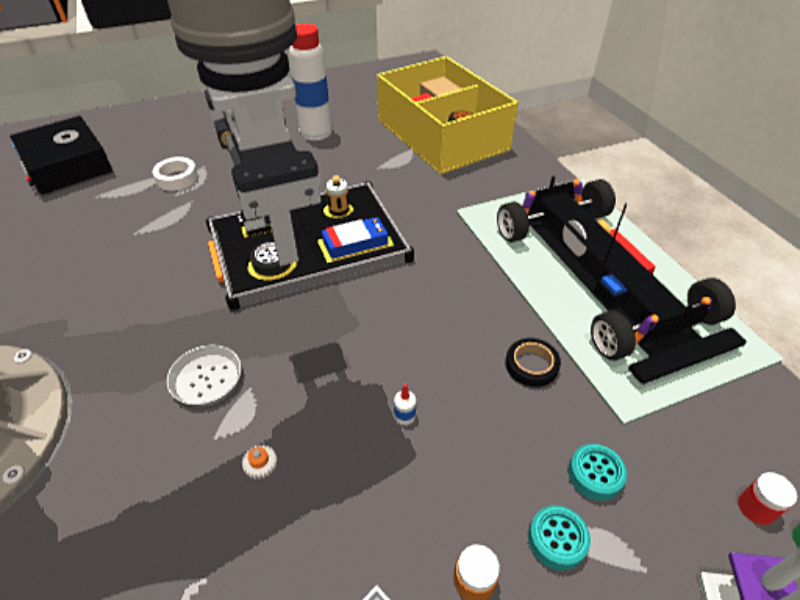

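All four parts are in their own cut-outs: in the top crop motor (130,170), pack (308,180), servo (130,418) and wheel (297,418). The measured top heights fit seated parts. Glue and jar have not moved, and the gripper is clear.

```bash
python3 -c "
from rig import *
print(hand_in())"
```

```text
the job is handed in; nothing more can be done
None
```

The battery pack, motor, servo and wheel are each set down in their own drawer cut-outs, with motor and servo upright and the glue bottle and paint jar where they were; I handed the job in after about 33 s of robot time, and no verdict came back.

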